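# Zigzag tower of hall catch-all trays

## Robot

A 6-joint arm with a two-finger parallel gripper is mounted at the origin on the work surface. World frame = base frame: x ahead of the robot, y to its left, z up, the work surface at z = 0. Lengths are in m, angles in rad, forces in N, time in s.
With the tool pointing down it reaches from about 0.275 to 0.825 m from the base axis. Payload 5.2 kg.
Tool frame: the origin (TCP) lies midway between the tips of the shut fingers; the grasp point (between the pads) lies bot.grip_depth behind it (bot.grip_depth is the distance from the TCP to the grasp point, in m); x points along the fingers, y is the direction in which the jaws open and shut, and the axes are right-handed (so a half turn about x gives the same grasp; the last joint's range is limited). The gripper opens to 93 mm and grips with 3 to 60 N. Pads are 15 mm wide; open, the fingers measure 128 mm over their backs; the gripper's body (75 mm by 188 mm) begins 65 mm behind the grasp point.
Start: joints at [0.917, 0.259, 1.535, -0, 1.348, -0.203], TCP at [0.24, 0.495, 0.219] pointing down, gripper open.
Joint ranges: [-3.14, 3.14], [-0.91, 2.08], [0.19, 2.58], [-1.22, 4.36], [0.22, 2.71], [-3.12, 3.12]. Speed limits (rad/s): [2.57, 2.57, 3.14, 3.14, 3.14, 3.14].

## Interface

Orientations are given as a unit quaternion [x, y, z, w].
In Python, from cell import bot, vision, hand_in gives the robot as it stands.
- The arm moves only by the tool carry_out, never from a script. Its argument "deltas" is a list of rows, each a list of 3 entries, a list of its own where there are three numbers: the shift along the tool's x, y, z in m, then the turn about the tool's x in rad, then the finger opening in m, from 0 to 0.093. In form: [[[tx, ty, tz], turn, jaw], ...]. A call has exactly 8 rows; each row shifts and turns the commanded pose from where the row before left it, along the tool's axes as they then stand; what a row does not reach is not made up. A row lasts 1/12 s, in which the tool goes at most 41.7 mm and 7.16 degrees, less where a joint would pass 70% of its speed; a pose out of reach is approached as far as the arm can. A call is refused whole if a number of a shift passes 0.0417 or a number of a turn 0.125, either way. A call with a gripper value outside its range is refused whole. The fingers move at their own pace and stop on an object; "force" is the grip in N (left out, the last holds). Time passes only in rows, so rows that do not move let the fingers close, or fill a call up. It gives the time, the measured TCP pose, the force and the opening at its end, in the units of the state.
- bot.sense(): the state, without advancing time (a new reading comes with each control period).
- vision.read_camera(name): name is "scene" or "top"; returns a dict with "color" (400x640x3 uint8, blue, green, red), "depth" (400x640 float32, m along the optical axis (not along the pixel's ray), 0 where there is no reading), "intrinsics" (3x3 intrinsics, pixels), "world_to_cam" (4x4, takes a point from world to camera coordinates). Camera axes: x right, y down, z forward; pixel columns grow to the right and rows downward; lengths in m; the calibration is good to about 2 mm. A picture is of the moment at which its call begins.
- hand_in(): hands the job in, once; it reports no verdict.
The state is a dict: "time": time; "joint_positions": joint angles; "qvel": joint speeds; "joint_torque": joint torques, N m; "tool_pos": TCP position; "orientation": TCP orientation; "force": force on the tool from outside, world axes, zero at the start; "moment": the same for the moment, N m; "finger_gap": opening from 0.0 (shut) to 1.0 (fully open).
Only numpy, scipy, OpenCV 4.12 (cv2) and the standard library are available. Lean on these libraries where they do the work, as an engineer would, in place of code of your own. Each camera call takes 0.05 s, during which the arm holds its last target. There are 200 camera calls.

## Task

Build the stepped tray tower: set the longer loose wooden tray on the tray that is fixed to the shelf, shifted lengthways about 45 mm towards the tap bell, then set the shorter loose tray on top of it, shifted about 45 mm back the other way. All three trays should run the same way, in line, each resting level on the rims of the one below. Put the trays down gently without dropping them, and leave the bell where it stands.

Things in the scene. Friction and masses are not known exactly. Their poses are not given: they have to be found in the camera images.
- base_tray: The base tray, fixed to the shelf: a dark wooden open tray, 60 mm wide (x) x 200 mm long (y) x 30 mm high, with flat rims 13 mm wide all round and a floor 6 mm thick. The largest of three alike trays. Origin at the centre of its underside; its y axis runs along its length, z up. Off one of its ends stands the tap bell, off the other a white ceramic tulip figurine 85 mm tall, each about 205 mm from the base tray's centre along its length.
- long_tray: The longer loose tray: dark wood, 60 mm wide (x) x 150 mm long (y) x 28 mm high, flat rims 13 mm wide, floor 6 mm, about 0.12 kg, lying open side up. Origin at the centre of its underside, y along its length, z up. It can be gripped across its 60 mm width at mid-length.
- short_tray: The shorter loose tray: as the longer one, but 110 mm long (y), 60 mm wide (x), 28 mm high, about 0.09 kg. Origin at the centre of its underside, y along its length, z up.
- bell: Chrome tap bell with a press button on its dome, 74 mm across and 54 mm high, loose, standing on the shelf off one end of the base tray (either end). Origin at the centre of its underside. It only shows which way the longer tray is to be shifted.
Things that resemble listed ones, but are neither listed nor needed, are in the scene too. What is shaped like the long_tray but orange or yellow is not meant.

How it is judged:
By the outcome, as a careful person would: the job done as asked, in the order asked, and still so for the second after the job is handed in, with the robot touching nothing.
It also fails if it takes over 54 s, if anything falls off the work surface, if the arm or the gripper's body presses on something with over 40 N, if the wrist force passes 120 N, or if a joint passes its speed limit or range.

## Working session

There is one attempt and no reset: what is moved stays moved. The work goes in short steps, Python scripts to look and compute and a tool call to move; the robot and the scene stay as the last step left them, time stands still between calls to the robot, and variables do not carry over. Pictures are saved under pics/ and viewed, about 8 in all and at most 12, crops included, and the job is handed in when it is done.

Besides the shell and the picture viewer there is one more tool, called after "Request:" in YAML: its name, and indented under it one key for each argument. carry_out: Moves the arm, as the interface text tells. Its arguments: {"type":"object","properties":{"deltas":{"type":"array"},"force":{"type":"number"}},"required":["deltas"]}

```bash
ls; mkdir -p pics; python3 - <<'E'
from cell import bot, vision
import cv2,numpy as np
s=bot.sense();print({k:np.round(v,3).tolist() for k,v in s.items()},bot.grip_depth)
for n in("top","scene"):
    r=vision.read_camera(n);cv2.imwrite(f"pics/{n}0.png",r["color"]);np.savez(f"/tmp/{n}0.npz",**r)
    print(n,r["intrinsics"],r["world_to_cam"])
E
```

```text
pics
{'time': 0.0, 'joint_positions': [0.917, 0.259, 1.536, 0.0, 1.348, -0.203], 'qvel': [-0.001, -0.0, 0.001, 0.001, 0.001, -0.001], 'joint_torque': [0.0, -43.731, -28.401, 0.072, 0.041, -0.0], 'tool_pos': [0.239, 0.495, 0.218], 'orientation': [0.157, 0.689, -0.159, 0.689], 'force': [0.733, -0.371, -0.346], 'moment': [0.013, -0.025, 0.04], 'finger_gap': 0.997} 0.0188
top [[430.01144416   0.         321.39266938]
 [  0.         430.01144416 197.65050908]
 [  0.           0.           1.        ]] [[-1.77315586e-04 -9.99961445e-01  8.77937283e-03  6.02879209e-02]
 [-9.87933794e-01 -1.18455086e-03 -1.54872252e-01  5.16557142e-01]
 [ 1.54876681e-01 -8.70090038e-03 -9.87895494e-01  8.68940974e-01]
 [ 0.00000000e+00  0.00000000e+00  0.00000000e+00  1.00000000e+00]]
scene [[502.44074843   0.         323.20596872]
 [  0.         502.44074843 201.46678013]
 [  0.           0.           1.        ]] [[ 0.2035332   0.97890476  0.01788015 -0.17979501]
 [ 0.71871849 -0.13698436 -0.68167369 -0.31520488]
 [-0.66484432  0.15159402 -0.73143782  1.283543  ]
 [ 0.          0.          0.          1.        ]]
```

View pics/top0.png

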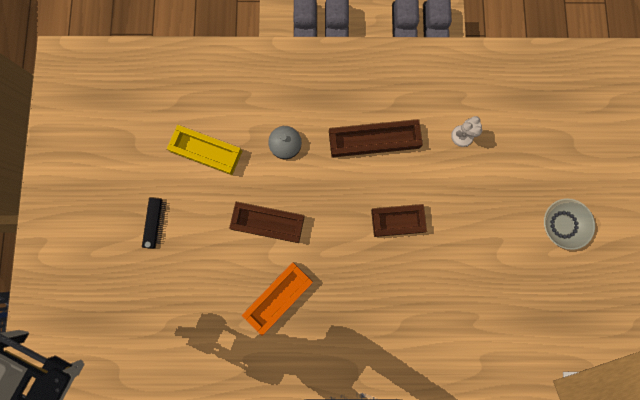

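View pics/scene0.png

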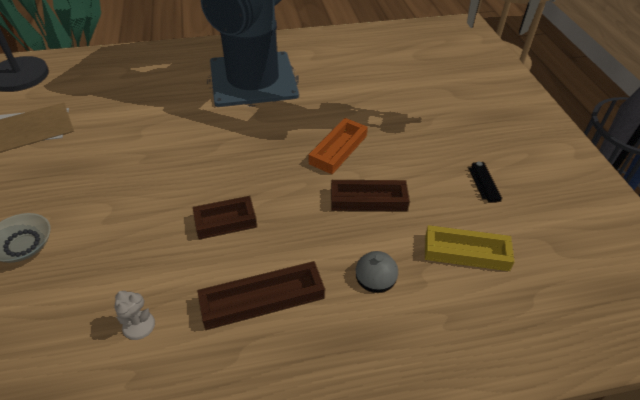

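Top view: base tray at (376,138), long tray at (268,222), short tray at (399,220), bell at (285,142) and figurine at (466,132). The yellow (205,150) and orange (278,299) trays are lookalikes of the long tray and are ruled out by colour. The black brush is at (153,223). Next I'll measure the rims from depth and make a confirming crop.

```bash
cat > h.py <<'E'
import numpy as np,cv2
def world(r):
    K,T,d=r["intrinsics"],r["world_to_cam"],r["depth"]
    v,u=np.indices(d.shape)
    P=np.stack([(u-K[0,2])*d/K[0,0],(v-K[1,2])*d/K[1,1],d],-1)
    return (P-T[:3,3])@T[:3,:3]
def rim(r,box,zlo,zhi):
    """rim rectangle from points zlo<z<zhi in pixel box u0,v0,u1,v1: centre, sizes, yaw of the length (from world y), z"""
    W=world(r);u0,v0,u1,v1=box
    m=np.zeros(r["depth"].shape,bool);m[v0:v1,u0:u1]=True
    m&=(W[...,2]>zlo)&(W[...,2]<zhi)&(r["depth"]>0)
    p=W[m];(c,s,a)=cv2.minAreaRect((p[:,:2]*1000).astype(np.float32))
    b=cv2.boxPoints((c,s,a));e=[b[1]-b[0],b[2]-b[1]];l=max(e,key=np.linalg.norm)
    if l[1]<0:l=-l
    return np.round(c,1),np.round(sorted(s),1),round(float(np.degrees(np.arctan2(-l[0],l[1]))),2),round(float(np.median(p[:,2]))*1000,1),len(p)
E
python3 - <<'E'
from h import *
boxes={"top":dict(base=(322,112,430,165),long=(222,195,312,250),short=(365,198,434,243),bell=(262,118,308,165),fig=(445,110,490,152),orange=(238,258,320,338)),
"scene":dict(base=(192,258,330,330),long=(325,172,414,218),short=(188,192,262,242),bell=(350,245,402,295))}
for n in boxes:
    r=dict(np.load(f"/tmp/{n}0.npz"))
    for k,b in boxes[n].items():
        print(n,k,*rim(r,b,.02,.04 if k!="fig" else .09))
r=np.load("/tmp/top0.npz");cv2.imwrite("pics/crop0.png",cv2.resize(r["color"][105:255,215:440],None,fx=3.5,fy=3.5,interpolation=2))
E
```

```text
top base [654.3 -57.7] [ 61.7 200.2] 5.99 31.2 1460
top long [467.3 177.2] [ 60.2 150.2] -11.29 28.9 1105
top short [ 471.3 -105.2] [ 60.2 110.2] 5.21 29.4 876
top bell [644.3 142.5] [70.7 70.8] -1.16 33.5 507
top fig [ 665.5 -254.1] [40.3 40.4] -6.9 77.2 375
top orange [308.2 152.1] [ 60.  150.5] 46.22 28.8 1184
scene base [654.5 -56.2] [ 63.1 200. ] 5.9 28.5 2615
scene long [467.9 178.5] [ 64.  149.8] -10.97 26.3 1212
scene short [ 471.7 -103.7] [ 64.2 109.9] 4.64 26.3 1041
scene bell [648.5 141.7] [65.2 70.6] -14.85 33.1 869
```

View pics/crop0.png

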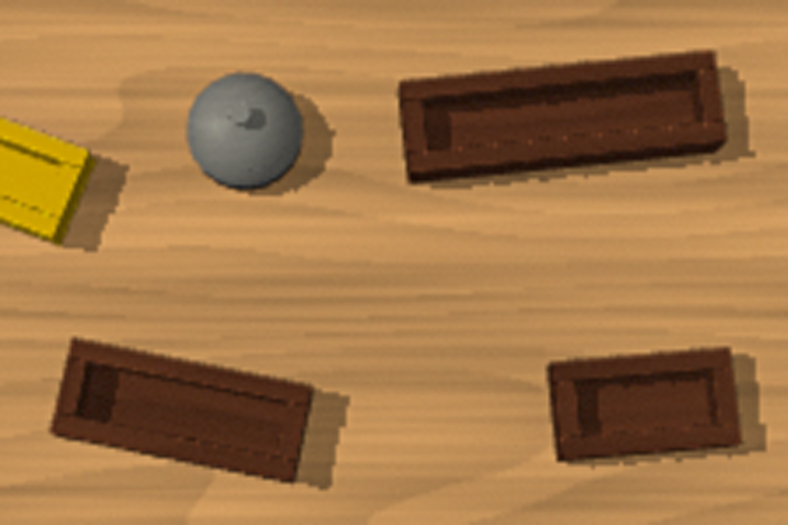

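Long tray confirmed: the dark tray at (268,222), 150 mm long. The short tray is 110 mm and the base tray 200 mm. The bell is on the base's +y side. All the measured sizes match the given ones. Next I'll compute the deltas to the long tray.

```bash
cat >> h.py <<'E'
def go(x,y,z,yaw):
    """turn about tool x, then shift along the tool axes after that turn (mm), to bring the TCP to x,y,z (mm), jaws across a tray at yaw (deg)"""
    from cell import bot
    from scipy.spatial.transform import Rotation as R
    s=bot.sense();q=R.from_quat(s["orientation"]);M=q.as_matrix()
    w=np.array([np.cos(np.radians(yaw)),np.sin(np.radians(yaw)),0])
    t=np.arctan2(M[:,2]@w,M[:,1]@w);t=(t+np.pi/2)%np.pi-np.pi/2
    M2=(q*R.from_rotvec([t,0,0])).as_matrix()
    d=M2.T@(np.array([x,y,z])-np.array(s["tool_pos"])*1000)
    print("t",round(s["time"],2),"tcp",np.round(np.array(s["tool_pos"])*1000,1),"toolx",np.round(M[:,0],4),"turn",round(t,4),"shift",np.round(d,1),"j6",round(s["joint_positions"][5],2),"F",np.round(s["force"],1),"gap",round(s["finger_gap"]*93,1))
E
python3 -c "
from h import *
go(467.6,177.8,100,-11.1)"
```

```text
t 0.1 tcp [239.3 494.7 217.9] toolx [-0.001  -0.0013 -1.    ] turn 1.3137 shift [118.1 285.1 266.8] j6 -0.2 F [0.3 0.1 0.3] gap 93.2
```

Request:
carry_out:
  deltas:
    - [[0.01,0,0],0.12,0.093]
    - [[0.01,0,0],0.12,0.093]
    - [[0.01,0,0],0.12,0.093]
    - [[0.01,0,0],0.12,0.093]
    - [[0.01,0,0],0.12,0.093]
    - [[0.01,0,0],0.12,0.093]
    - [[0.01,0,0],0.12,0.093]
    - [[0.01,0,0],0.12,0.093]
  force: 25

```text
time: 0.77
tool_pos: [0.2394, 0.4948, 0.1377]
orientation: [0.46, 0.537, -0.46, 0.537]
force: [-0.1, -0.6, -1.0]
finger_gap: 0.999
```

Request:
carry_out:
  deltas:
    - [[0,0,0],0.12,0.093]
    - [[0,0,0],0.12,0.093]
    - [[0,0,0],0.1137,0.093]
    - [[0,0.035,0.033],0,0.093]
    - [[0,0.035,0.033],0,0.093]
    - [[0,0.035,0.033],0,0.093]
    - [[0,0.035,0.033],0,0.093]
    - [[0,0.035,0.033],0,0.093]

```text
time: 1.43
tool_pos: [0.3612, 0.324, 0.1384]
orientation: [-0.546, -0.45, 0.546, -0.45]
force: [1.1, 0.6, -0.4]
finger_gap: 1.0
```

```bash
python3 -c "
from h import *
go(467.6,177.8,60,-11.1)"
```

```text
t 1.43 tcp [361.2 324.  138.4] toolx [-5.e-04 -3.e-04 -1.e+00] turn 0.001 shift [ 78.4 132.6 123. ] j6 0.69 F [ 1.1  0.6 -0.4] gap 93.0
```

Request:
carry_out:
  deltas:
    - [[0.005,0.03,0.028],0,0.093]
    - [[0.01,0.03,0.028],0,0.093]
    - [[0.01,0.03,0.028],0,0.093]
    - [[0.01,0.01,0.01],0,0.093]
    - [[0.01,0.01,0.01],0,0.093]
    - [[0.01,0,0],0,0.093]
    - [[0,0,0],0,0.093]
    - [[0,0,0],0,0.093]

```text
time: 2.1
tool_pos: [0.4469, 0.2037, 0.0832]
orientation: [-0.545, -0.45, 0.547, -0.449]
force: [-0.8, -0.0, 0.2]
finger_gap: 1.003
```

```bash
python3 -c "
from h import *
go(467.6,177.8,6,-11.1)"
```

```text
t 2.1 tcp [446.9 203.7  83.2] toolx [-2.4e-03 -1.0e-04 -1.0e+00] turn 0.0001 shift [77.2 25.5 21.4] j6 0.39 F [-0.8 -0.   0.2] gap 93.3
```

Request:
carry_out:
  deltas:
    - [[0,0.013,0.011],0,0.093]
    - [[0,0.0125,0.0105],0,0.093]
    - [[0.01,0,0],0,0.093]
    - [[0.01,0,0],0,0.093]
    - [[0.01,0,0],0,0.093]
    - [[0.01,0,0],0,0.093]
    - [[0,0,0],0,0.093]
    - [[0,0,0],0,0.093]

```text
time: 2.77
tool_pos: [0.4677, 0.1777, 0.0429]
orientation: [-0.545, -0.45, 0.547, -0.449]
force: [-0.1, -0.8, -0.2]
finger_gap: 1.001
```

```bash
python3 - <<'E'
from h import *
from cell import vision
go(467.6,177.8,6,-11.1)
r=vision.read_camera("scene");cv2.imwrite("pics/g1.png",cv2.resize(r["color"][60:300,240:540],None,fx=2.5,fy=2.5))
E
```

```text
t 2.77 tcp [467.7 177.7  42.9] toolx [-2.6e-03 -3.0e-04 -1.0e+00] turn 0.0009 shift [36.9  0.  -0.1] j6 0.33 F [-0.1 -0.8 -0.2] gap 93.1
```

View pics/g1.png

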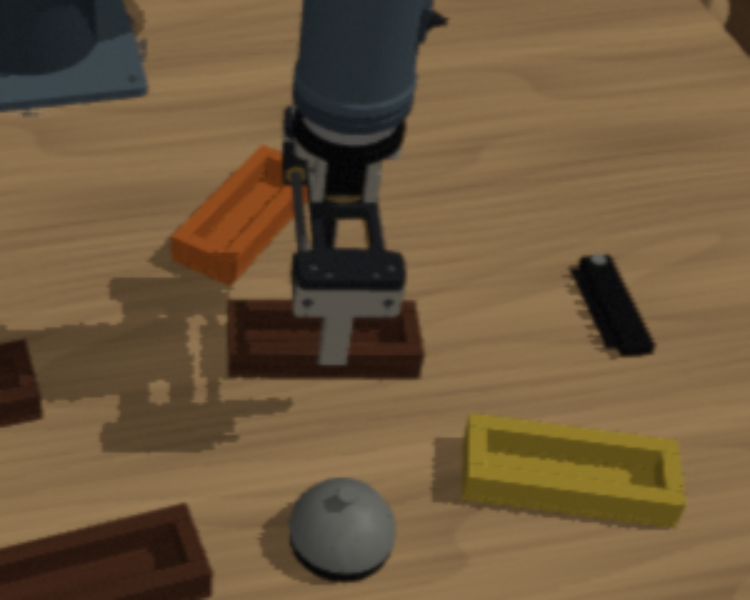

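The open fingers straddle the long tray at mid-length (crop (335,340)), clear of the orange tray. I'll descend and close.

Request:
carry_out:
  deltas:
    - [[0.01,0,0],0,0.093]
    - [[0.01,0,0],0,0.093]
    - [[0.009,0,0],0,0.093]
    - [[0.005,0,0],0,0.093]
    - [[0.002,0,0],0,0.093]
    - [[0,0,0],0,0.093]
    - [[0,0,0],0,0.075]
    - [[0,0,0],0,0.065]

```text
time: 3.48
tool_pos: [0.4693, 0.1774, 0.0082]
orientation: [0.546, 0.449, -0.546, 0.449]
force: [-0.4, -0.4, -0.6]
finger_gap: 0.903
```

Request:
carry_out:
  deltas:
    - [[0,0,0],0,0.058]
    - [[0,0,0],0,0.05]
    - [[0,0,0],0,0.045]
    - [[0,0,0],0,0.045]
    - [[0,0,0],0,0.045]
    - [[0,0,0],0,0.045]
    - [[0,0,0],0,0.045]
    - [[0,0,0],0,0.045]

```text
time: 4.15
tool_pos: [0.4687, 0.1774, 0.0081]
orientation: [-0.546, -0.449, 0.546, -0.449]
force: [-3.2, 0.5, 4.9]
finger_gap: 0.643
```

Request:
carry_out:
  deltas:
    - [[-0.005,0,0],0,0.045]
    - [[-0.01,0,0],0,0.045]
    - [[-0.015,0,0],0,0.045]
    - [[-0.015,0,0],0,0.045]
    - [[-0.015,0,0],0,0.045]
    - [[-0.015,0,0],0,0.045]
    - [[-0.01,0,0],0,0.045]
    - [[0,0,0],0,0.045]

```text
time: 4.82
tool_pos: [0.471, 0.1776, 0.0956]
orientation: [0.548, 0.448, -0.544, 0.45]
force: [2.0, -0.2, -1.7]
finger_gap: 0.644
```

```bash
python3 - <<'E'
from h import *
from cell import vision
go(649.7,-12.4,91,5.95)
r=vision.read_camera("top");cv2.imwrite("pics/g2.png",r["color"]);np.savez("/tmp/g2.npz",**r)
r=vision.read_camera("scene");np.savez("/tmp/g2s.npz",**r)
print(rim(r,(300,100,480,240),.095,.125))
E
```

```text
t 4.82 tcp [471.  177.6  95.6] toolx [ 5.2e-03  7.0e-04 -1.0e+00] turn -0.2975 shift [  5.4 158.1 207.5] j6 0.33 F [ 2.  -0.2 -1.7] gap 59.9
(array([480.1, 176.6]), array([ 76.9, 150.2]), -11.65, 111.3, 1453)
```

Request:
carry_out:
  deltas:
    - [[0,0,0],-0.06,0.045]
    - [[0,0,0],-0.08,0.045]
    - [[0,0,0],-0.08,0.045]
    - [[0,0,0],-0.0775,0.045]
    - [[0,0.008,0.01],0,0.045]
    - [[0,0.013,0.018],0,0.045]
    - [[0,0.015,0.02],0,0.045]
    - [[0,0.015,0.02],0,0.045]

```text
time: 5.58
tool_pos: [0.5273, 0.1137, 0.0921]
orientation: [0.474, 0.525, -0.474, 0.525]
force: [-0.1, -0.2, -1.2]
finger_gap: 0.643
```

Request:
carry_out:
  deltas:
    - [[0,0.015,0.02],0,0.045]
    - [[0,0.015,0.02],0,0.045]
    - [[0,0.015,0.02],0,0.045]
    - [[0,0.015,0.02],0,0.045]
    - [[0,0.015,0.02],0,0.045]
    - [[0,0.012,0.015],0,0.045]
    - [[0,0.008,0.01],0,0.045]
    - [[0,0,0],0,0.045]

```text
time: 6.25
tool_pos: [0.6358, -0.0024, 0.0919]
orientation: [0.474, 0.524, -0.475, 0.525]
force: [0.4, 0.5, -0.4]
finger_gap: 0.641
```

```bash
python3 - <<'E'
from h import *
go(649.7,-12.4,60,5.95)
E
```

```text
t 6.25 tcp [635.8  -2.4  91.9] toolx [ 2.e-04 -7.e-04 -1.e+00] turn -0.0041 shift [31.9 12.8 11.4] j6 -0.28 F [ 0.4  0.5 -0.4] gap 59.6
```

Request:
carry_out:
  deltas:
    - [[0,0.006,0.005],-0.004,0.045]
    - [[0,0.007,0.0065],0,0.045]
    - [[0.008,0,0],0,0.045]
    - [[0.008,0,0],0,0.045]
    - [[0.008,0,0],0,0.045]
    - [[0.004,0,0],0,0.045]
    - [[0,0,0],0,0.045]
    - [[0,0,0],0,0.045]

```text
time: 6.92
tool_pos: [0.6478, -0.0091, 0.0643]
orientation: [0.472, 0.527, -0.472, 0.526]
force: [-0.2, -0.8, -1.9]
finger_gap: 0.643
```

```bash
python3 - <<'E'
from h import *
from cell import vision
go(649.7,-12.4,39,5.95)
for n in("top","scene"):
    r=vision.read_camera(n);np.savez(f"/tmp/{n}3.npz",**r)
    print(n,rim(r,dict(top=(290,100,400,190),scene=(210,220,350,320))[n],.074,.09))
cv2.imwrite("pics/g3.png",cv2.resize(r["color"][120:340,100:420],None,fx=2.5,fy=2.5))
E
```

```text
t 6.92 tcp [647.8  -9.1  64.3] toolx [-1.3e-03  3.0e-04 -1.0e+00] turn 0.0044 shift [25.3  1.6  3.5] j6 -0.29 F [-0.2 -0.8 -1.9] gap 59.8
top (array([679.9, -77.9]), array([ 6.9, 11.1]), 85.45, 85.6, 21)
scene (array([651.6,  -8.3]), array([ 88. , 150.1]), 6.0, 83.3, 1141)
```

View pics/g3.png

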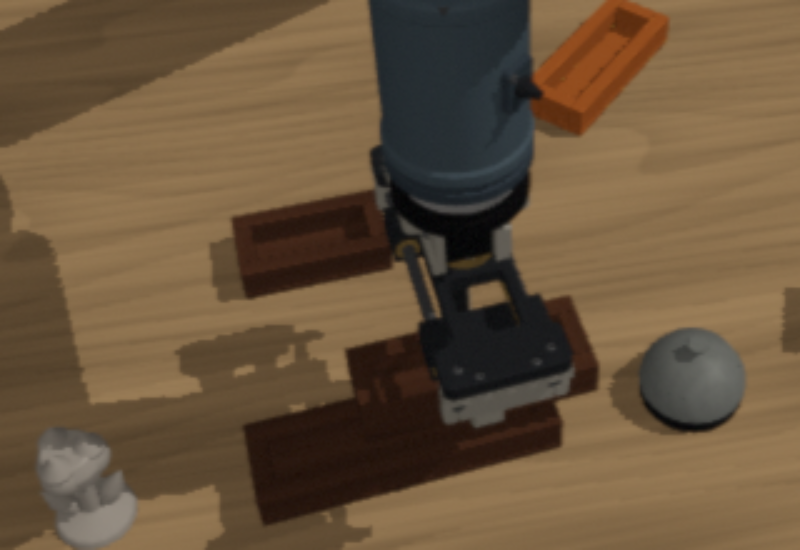

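The held tray (crop (470,350)) is parallel to the base tray and on the bell's side, with its ends clear of the bell (690,375). I'll correct the few mm left and lower it.

Request:
carry_out:
  deltas:
    - [[0.003,0.0016,0.0035],0,0.045]
    - [[0.005,0,0],0,0.045]
    - [[0.005,0,0],0,0.045]
    - [[0.004,0,0],0,0.045]
    - [[0.003,0,0],0,0.045]
    - [[0,0,0],0,0.045]
    - [[0,0,0],0,0.045]
    - [[0,0,0],0,0.045]

```text
time: 7.68
tool_pos: [0.6504, -0.0129, 0.045]
orientation: [0.472, 0.526, -0.472, 0.526]
force: [-0.4, -0.6, -1.6]
finger_gap: 0.644
```

```bash
python3 - <<'E'
from h import *
go(649.7,-12.4,38,5.95)
E
```

```text
t 7.68 tcp [650.4 -12.9  45. ] toolx [ 1.e-04 -0.e+00 -1.e+00] turn 0.0039 shift [ 7.  -0.7 -0.6] j6 -0.3 F [-0.4 -0.6 -1.6] gap 59.9
```

Request:
carry_out:
  deltas:
    - [[0.002,0,0],0.004,0.045]
    - [[0.002,0,0],0,0.045]
    - [[0.001,0,0],0,0.045]
    - [[0.001,0,0],0,0.045]
    - [[0.0005,0,0],0,0.045]
    - [[0.0005,0,0],0,0.045]
    - [[0,0,0],0,0.045]
    - [[0,0,0],0,0.045]

```text
time: 8.35
tool_pos: [0.6503, -0.0129, 0.0381]
orientation: [0.473, 0.525, -0.473, 0.525]
force: [-1.3, 0.5, 1.7]
finger_gap: 0.637
```

Request:
carry_out:
  deltas:
    - [[0.0005,0,0],0,0.045]
    - [[0,0,0],0,0.045]
    - [[0,0,0],0,0.045]
    - [[0,0,0],0,0.045]
    - [[0,0,0],0,0.045]
    - [[0,0,0],0,0.045]
    - [[0,0,0],0,0.045]
    - [[0,0,0],0,0.045]

```text
time: 9.02
tool_pos: [0.6502, -0.0129, 0.0381]
orientation: [0.473, 0.525, -0.473, 0.525]
force: [-2.7, 0.0, 4.5]
finger_gap: 0.644
```

Contact confirmed: the vertical force rose and z stopped at 38.1. I'll release and rise.

Request:
carry_out:
  deltas:
    - [[0,0,0],0,0.064]
    - [[0,0,0],0,0.07]
    - [[0,0,0],0,0.08]
    - [[0,0,0],0,0.088]
    - [[0,0,0],0,0.088]
    - [[0,0,0],0,0.088]
    - [[-0.003,0,0],0,0.088]
    - [[-0.006,0,0],0,0.088]

```text
time: 9.68
tool_pos: [0.6497, -0.0128, 0.0459]
orientation: [0.473, 0.526, -0.474, 0.525]
force: [-0.9, 0.3, 0.4]
finger_gap: 0.946
```

Request:
carry_out:
  deltas:
    - [[-0.015,0,0],0,0.088]
    - [[-0.02,0,0],0,0.09]
    - [[-0.025,0,0],0,0.093]
    - [[-0.025,0,0],0,0.093]
    - [[-0.02,0,0],0,0.093]
    - [[-0.01,0,0],0,0.093]
    - [[0,0,0],0,0.093]
    - [[0,0,0],0,0.093]

```text
time: 10.35
tool_pos: [0.6503, -0.0129, 0.1615]
orientation: [0.473, 0.525, -0.473, 0.525]
force: [-0.5, -0.7, -0.2]
finger_gap: 0.998
```

```bash
python3 - <<'E'
from h import *
go(471.5,-104.5,95,4.95)
E
```

```text
t 10.35 tcp [650.3 -12.9 161.5] toolx [ 7.e-04 -2.e-04 -1.e+00] turn 0.0174 shift [  66.4 -186.1   75.8] j6 -0.29 F [-0.5 -0.7 -0.2] gap 92.8
```

Next the short tray. I'll move over it first and lower it in the same sequence.

Request:
carry_out:
  deltas:
    - [[0,-0.02,0.008],-0.0174,0.093]
    - [[0,-0.025,0.01],0,0.093]
    - [[0,-0.025,0.01],0,0.093]
    - [[0,-0.025,0.01],0,0.093]
    - [[0,-0.025,0.01],0,0.093]
    - [[0,-0.025,0.01],0,0.093]
    - [[0,-0.025,0.01],0,0.093]
    - [[0,-0.016,0.008],0,0.093]

```text
time: 11.02
tool_pos: [0.4713, -0.1104, 0.1594]
orientation: [0.468, 0.531, -0.469, 0.528]
force: [-0.8, -1.0, 0.5]
finger_gap: 1.002
```

```bash
python3 - <<'E'
from h import *
from cell import vision
go(471.5,-104.5,50,4.95)
for n in("top","scene"):
    r=vision.read_camera(n);np.savez(f"/tmp/{n}4.npz",**r)
    print(n,"long",rim(r,dict(top=(290,100,430,175),scene=(192,220,370,325))[n],.047,.07))
    print(n,"base",rim(r,dict(top=(290,100,430,175),scene=(192,220,370,325))[n],.02,.04))
E
```

```text
t 11.02 tcp [ 471.3 -110.4  159.4] toolx [-0.0044  0.0017 -1.    ] turn 0.0345 shift [109.4   1.2  -5.6] j6 -0.58 F [-0.8 -1.   0.5] gap 93.2
top long (array([651.7, -13.4]), array([ 61.3, 149.9]), 6.27, 59.2, 1235)
top base (array([651., -14.]), array([ 68. , 289.5]), 3.44, 35.1, 1519)
scene long (array([651.9, -12.1]), array([ 62.3, 150.2]), 5.84, 56.5, 2114)
scene base (array([590.1, -11. ]), array([213.3, 294. ]), -0.5, 29.9, 3035)
```

Request:
carry_out:
  deltas:
    - [[0.01,0.0012,-0.0056],0.0345,0.093]
    - [[0.018,0,0],0,0.093]
    - [[0.02,0,0],0,0.093]
    - [[0.02,0,0],0,0.093]
    - [[0.02,0,0],0,0.093]
    - [[0.015,0,0],0,0.093]
    - [[0,0,0],0,0.093]
    - [[0,0,0],0,0.093]

```text
time: 11.78
tool_pos: [0.4747, -0.1039, 0.0571]
orientation: [0.478, 0.522, -0.478, 0.52]
force: [-0.1, 0.3, 0.5]
finger_gap: 0.994
```

```bash
python3 - <<'E'
from h import *
from cell import vision
go(471.5,-104.5,8,4.95)
r=vision.read_camera("scene");cv2.imwrite("pics/g5.png",cv2.resize(r["color"][100:340,100:420],None,fx=2.5,fy=2.5))
E
```

```text
t 11.78 tcp [ 474.7 -103.9   57.1] toolx [-0.003   0.0017 -1.    ] turn 0.0005 shift [49.1 -3.1  0.4] j6 -0.53 F [-0.1  0.3  0.5] gap 92.5
```

View pics/g5.png

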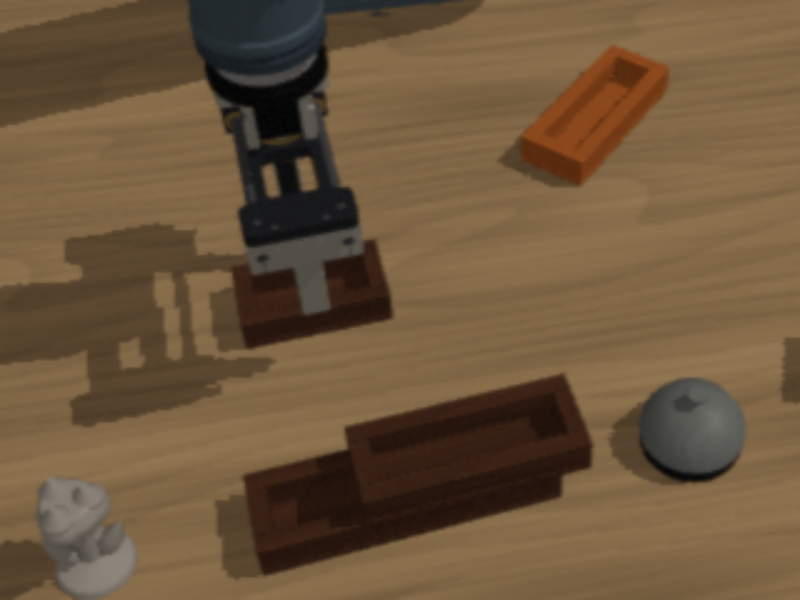

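The long tray (crop (470,440)) sits level and in line on the base, shifted towards the bell. The fingers straddle the short tray at (312,290). I'll descend and grip.

Request:
carry_out:
  deltas:
    - [[0.01,-0.003,0.0004],0,0.093]
    - [[0.012,0,0],0,0.093]
    - [[0.012,0,0],0,0.093]
    - [[0.01,0,0],0,0.093]
    - [[0.004,0,0],0,0.093]
    - [[0.001,0,0],0,0.093]
    - [[0,0,0],0,0.075]
    - [[0,0,0],0,0.065]

```text
time: 12.5
tool_pos: [0.4728, -0.1057, 0.01]
orientation: [0.478, 0.521, -0.478, 0.522]
force: [0.7, -0.7, -0.9]
finger_gap: 0.901
```

Request:
carry_out:
  deltas:
    - [[0,0,0],0,0.058]
    - [[0,0,0],0,0.05]
    - [[0,0,0],0,0.045]
    - [[0,0,0],0,0.045]
    - [[0,0,0],0,0.045]
    - [[0,0,0],0,0.045]
    - [[0,0,0],0,0.045]
    - [[0,0,0],0,0.045]

```text
time: 13.17
tool_pos: [0.4723, -0.1055, 0.0097]
orientation: [0.478, 0.521, -0.478, 0.521]
force: [-2.1, -0.3, 6.2]
finger_gap: 0.644
```

Request:
carry_out:
  deltas:
    - [[-0.005,0,0],0,0.045]
    - [[-0.012,0,0],0,0.045]
    - [[-0.018,0,0],0,0.045]
    - [[-0.02,0,0],0,0.045]
    - [[-0.02,0,0],0,0.045]
    - [[-0.02,0,0],0,0.045]
    - [[-0.015,0,0],0,0.045]
    - [[-0.005,0,0],0,0.045]

```text
time: 13.83
tool_pos: [0.4736, -0.106, 0.1268]
orientation: [0.478, 0.52, -0.477, 0.523]
force: [0.4, -1.0, -0.5]
finger_gap: 0.647
```

```bash
python3 - <<'E'
from h import *
from cell import vision
go(655.4,-57.4,115,6)
r=vision.read_camera("scene")
for lo,hi in((.11,.15),(.02,.04)): print(rim(r,(180,110,270,245),lo,hi))
E
```

```text
t 13.83 tcp [ 473.6 -106.   126.8] toolx [ 0.0038 -0.0016 -1.    ] turn -0.018 shift [ 12.4 185.8 -29.3] j6 -0.54 F [ 0.4 -1.  -0.5] gap 60.2
(array([ 483. , -103.2]), array([ 76.8, 110.2]), 5.4, 141.0, 1404)
(array([0., 0.]), array([0., 0.]), -0.0, nan, 0)
  return _methods._mean(a, axis=axis, dtype=dtype,
  ret = ret.dtype.type(ret / rcount)
```

Request:
carry_out:
  deltas:
    - [[0,0.008,-0.001],-0.018,0.045]
    - [[0,0.016,-0.003],0,0.045]
    - [[0,0.022,-0.004],0,0.045]
    - [[0,0.025,-0.004],0,0.045]
    - [[0,0.025,-0.004],0,0.045]
    - [[0,0.025,-0.004],0,0.045]
    - [[0,0.022,-0.004],0,0.045]
    - [[0,0.016,-0.002],0,0.045]

```text
time: 14.55
tool_pos: [0.6291, -0.0618, 0.122]
orientation: [0.473, 0.527, -0.473, 0.525]
force: [-0.2, -0.0, -0.7]
finger_gap: 0.64
```

```bash
python3 - <<'E'
from h import *
go(655.4,-58.5,90,6)
E
```

```text
t 14.55 tcp [629.1 -61.8 122. ] toolx [-0.0022  0.0011 -1.    ] turn 0.0014 shift [31.9 26.6 -0.5] j6 -0.38 F [-0.2 -0.  -0.7] gap 59.6
```

Request:
carry_out:
  deltas:
    - [[0,0.01,0],0,0.045]
    - [[0,0.01,0],0,0.045]
    - [[0.005,0.006,0],0,0.045]
    - [[0.008,0,0],0,0.045]
    - [[0.008,0,0],0,0.045]
    - [[0.008,0,0],0,0.045]
    - [[0.003,0,0],0,0.045]
    - [[0,0,0],0,0.045]

```text
time: 15.22
tool_pos: [0.6521, -0.0603, 0.0907]
orientation: [0.473, 0.526, -0.474, 0.524]
force: [-0.3, -0.1, -1.3]
finger_gap: 0.642
```

```bash
python3 - <<'E'
from h import *
from cell import vision
go(655.4,-58.5,68,6)
r=vision.read_camera("scene")
print(rim(r,(180,180,340,325),.103,.125))
E
```

```text
t 15.22 tcp [652.1 -60.3  90.7] toolx [-3.e-03  8.e-04 -1.e+00] turn -0.0003 shift [22.7  3.5 -1.4] j6 -0.37 F [-0.3 -0.1 -1.3] gap 59.7
(array([657.9, -57.9]), array([ 83.2, 109.8]), 5.84, 107.8, 558)
```

Request:
carry_out:
  deltas:
    - [[0.003,0.0035,-0.001],0,0.045]
    - [[0.004,0,0],0,0.045]
    - [[0.004,0,0],0,0.045]
    - [[0.003,0,0],0,0.045]
    - [[0.002,0,0],0,0.045]
    - [[0.001,0,0],0,0.045]
    - [[0,0,0],0,0.045]
    - [[0,0,0],0,0.045]

```text
time: 15.93
tool_pos: [0.657, -0.059, 0.0754]
orientation: [0.473, 0.525, -0.473, 0.525]
force: [-0.1, 0.0, -0.8]
finger_gap: 0.641
```

```bash
python3 - <<'E'
from h import *
go(655.4,-58.5,68,6)
E
```

```text
t 15.93 tcp [657.  -59.   75.4] toolx [ 0. -0. -1.] turn -0.0 shift [ 7.4 -1.5 -0.7] j6 -0.36 F [-0.1  0.  -0.8] gap 59.6
```

Request:
carry_out:
  deltas:
    - [[0.002,-0.0015,-0.0005],0,0.045]
    - [[0.002,0,0],0,0.045]
    - [[0.001,0,0],0,0.045]
    - [[0.001,0,0],0,0.045]
    - [[0.0005,0,0],0,0.045]
    - [[0.0005,0,0],0,0.045]
    - [[0,0,0],0,0.045]
    - [[0,0,0],0,0.045]

```text
time: 16.6
tool_pos: [0.6554, -0.0587, 0.0684]
orientation: [0.473, 0.525, -0.473, 0.525]
force: [-0.1, 0.0, -0.1]
finger_gap: 0.644
```

Request:
carry_out:
  deltas:
    - [[0.0005,0,0],0,0.045]
    - [[0,0,0],0,0.045]
    - [[0,0,0],0,0.045]
    - [[0,0,0],0,0.045]
    - [[0,0,0],0,0.045]
    - [[0,0,0],0,0.045]
    - [[0,0,0],0,0.045]
    - [[0,0,0],0,0.045]

```text
time: 17.27
tool_pos: [0.6554, -0.0587, 0.0679]
orientation: [0.473, 0.525, -0.473, 0.525]
force: [0.5, 0.2, -0.5]
finger_gap: 0.642
```

Not yet in contact. I'll go on in half-millimetre steps.

Request:
carry_out:
  deltas:
    - [[0.0005,0,0],0,0.045]
    - [[0,0,0],0,0.045]
    - [[0,0,0],0,0.045]
    - [[0,0,0],0,0.045]
    - [[0,0,0],0,0.045]
    - [[0,0,0],0,0.045]
    - [[0,0,0],0,0.045]
    - [[0,0,0],0,0.045]

```text
time: 17.93
tool_pos: [0.6555, -0.0587, 0.0677]
orientation: [0.473, 0.525, -0.473, 0.526]
force: [-1.9, 1.0, 4.7]
finger_gap: 0.646
```

Contact at z 67.7 as predicted. I'll release and rise.

Request:
carry_out:
  deltas:
    - [[0,0,0],0,0.064]
    - [[0,0,0],0,0.07]
    - [[0,0,0],0,0.08]
    - [[0,0,0],0,0.088]
    - [[0,0,0],0,0.088]
    - [[0,0,0],0,0.088]
    - [[-0.003,0,0],0,0.088]
    - [[-0.006,0,0],0,0.088]

```text
time: 18.6
tool_pos: [0.6548, -0.0586, 0.0759]
orientation: [0.473, 0.526, -0.473, 0.525]
force: [-0.1, -0.5, 0.2]
finger_gap: 0.946
```

Request:
carry_out:
  deltas:
    - [[-0.015,0,0],0,0.088]
    - [[-0.02,0,0],0,0.09]
    - [[-0.025,0,0],0,0.093]
    - [[-0.025,0,0],0,0.093]
    - [[-0.015,-0.02,0],0,0.093]
    - [[0,-0.035,0],0,0.093]
    - [[0,-0.035,0],0,0.093]
    - [[0,-0.035,0],0,0.093]

```text
time: 19.27
tool_pos: [0.53, -0.0718, 0.1773]
orientation: [0.473, 0.525, -0.473, 0.526]
force: [-0.1, 0.3, -0.1]
finger_gap: 0.998
```

Request:
carry_out:
  deltas:
    - [[0,-0.03,0],0,0.093]
    - [[0,-0.03,0],0,0.093]
    - [[0,-0.02,0],0,0.093]
    - [[0,-0.01,0],0,0.093]
    - [[0,0,0],0,0.093]
    - [[0,0,0],0,0.093]
    - [[0,0,0],0,0.093]
    - [[0,0,0],0,0.093]

```text
time: 19.93
tool_pos: [0.4429, -0.0813, 0.1766]
orientation: [0.473, 0.525, -0.473, 0.526]
force: [0.5, -0.2, 0.3]
finger_gap: 1.0
```

```bash
python3 - <<'E'
from h import *
from cell import vision
for n in("top","scene"):
    r=vision.read_camera(n);B=dict(top=(290,95,440,180),scene=(180,190,345,325))[n]
    print(n,"short",rim(r,B,.075,.1)); print(n,"long+",rim(r,B,.05,.068)); print("bell",rim(r,dict(top=(262,118,308,165),scene=(350,245,402,295))[n],.02,.04))
    W=world(r);v,u=np.indices(r["depth"].shape);m=(u>B[0])&(u<B[2])&(v>B[1])&(v<B[3])&(W[...,2]>.08)&(W[...,2]<.095)
    p=W[m];print("slope x,y",np.round(np.linalg.lstsq(np.c_[p[:,:2],np.ones(len(p))],p[:,2],rcond=None)[0][:2],4))
cv2.imwrite("pics/f.png",cv2.resize(r["color"][100:340,100:420],None,fx=2.5,fy=2.5))
E
```

```text
top short (array([656.8, -58.2]), array([ 61.5, 110.7]), 6.17, 87.2, 1033)
top long+ (array([652.9, -24.3]), array([ 61.3, 171.6]), 6.02, 61.6, 1115)
bell (array([643.9, 142.6]), array([69.6, 70.9]), -2.09, 33.4, 510)
slope x,y [ 0.     -0.0024]
scene short (array([657.3, -56.6]), array([ 63.1, 110.1]), 5.91, 84.6, 1744)
scene long+ (array([653.6, -24.3]), array([ 62.3, 175.5]), 6.51, 59.0, 1833)
bell (array([649.1, 142.8]), array([64.4, 70.2]), -7.54, 32.8, 864)
slope x,y [-0.0059 -0.0007]
```

View pics/f.png

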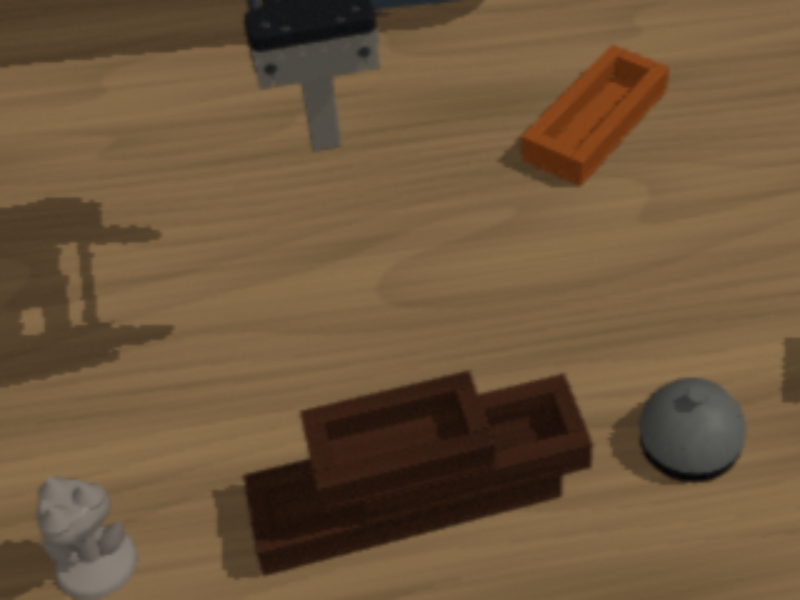

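The short tray (crop (395,430)) is level and in line, stepped back over the base. The bell (690,425) hasn't moved and the arm is clear.

```bash
python3 -c "
from cell import hand_in
print(hand_in())"
```

```text
the job is handed in; nothing more can be done
None
```

The stepped tower is built and handed in, with about 20 s of the 54 s used.

- **Long tray:** it rests on the base tray's rims, shifted about 44 mm towards the bell. It is about 2 mm off sideways.
- **Short tray:** it rests on the long tray, shifted about 45 mm back the other way. It is about 3 mm off sideways from the base tray.
- **Line and level:** all three trays run the same way to within about 0.3°. The short tray's rim measures about 86 mm high, as it should, and slopes less than 0.4°.
- **Handling:** both trays were lowered in half-millimetre steps until they touched, at about 5 N, and then released.
- **Bell and arm:** the bell reads within about 1 mm of its first position in both cameras. The arm was clear of everything at hand-in.

No final check failed. The two cameras differ by about 2.5 mm in height and 1.5 mm in y, roughly the stated calibration error, so I averaged them. The bell's x differs by about 5 mm between them because each sees a different side of its dome.

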